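# Test the spring of the blue button

### The job

Three wooden drawer-pull blanks lie on a rack, each fitted with a round sprung button. Test the spring of the blue button: press it in lightly with the fingertips, part of the way but never down to its stop, and keep it there for a full second. Then draw back up well clear of it, by more than a hand's width, without shifting its blank; leave the red and the white blanks with their buttons, the jar and the pencil untouched.

Things in the scene. Friction and masses are not known exactly. Their poses are not given: they have to be found in the camera images.
- blue_button_top (a point): centre of the upper face of the blue round sprung button (40 mm diameter, standing 10 mm above the blank's upper face, ringed by a thin steel collar 1 mm high); it moves with the button, z points up, x runs along the blank to its pointed end. Released, it is about 92 mm above the table.
- red_button_top (a point): centre of the upper face of the red round sprung button (40 mm diameter, standing 10 mm above the blank's upper face, ringed by a thin steel collar 1 mm high); it moves with the button, z points up, x runs along the blank to its pointed end. Released, it is about 92 mm above the table.
- white_button_top (a point): centre of the upper face of the white round sprung button (40 mm diameter, standing 10 mm above the blank's upper face, ringed by a thin steel collar 1 mm high); it moves with the button, z points up, x runs along the blank to its pointed end. Released, it is about 92 mm above the table.
- blue_blank: loose picket-shaped ash drawer-pull blank with the blue button, about 0.35 kg, 66 mm wide (y), 42 mm thick (z), 203 mm long (x): square end at x = -100 mm, pointed end at x = +103 mm. Origin on its underside, mid-width; the button's axis is at x = +10 mm. It lies flat across the rack.
- red_blank: loose picket-shaped ash drawer-pull blank with the red button, about 0.35 kg, 66 mm wide (y), 42 mm thick (z), 203 mm long (x): square end at x = -100 mm, pointed end at x = +103 mm. Origin on its underside, mid-width; the button's axis is at x = -15 mm. It lies flat across the rack.
- white_blank: loose picket-shaped ash drawer-pull blank with the white button, about 0.35 kg, 66 mm wide (y), 42 mm thick (z), 203 mm long (x): square end at x = -100 mm, pointed end at x = +103 mm. Origin on its underside, mid-width; the button's axis is at x = +25 mm. It lies flat across the rack.
- blue_button (a joint): how far the blue button is pressed in, m: 0 = fully out, 0.008 = down on its stop. A plain spring of about 1.2 N per mm (about 5 N at half travel, 9.6 N at the stop); it springs back when let go
- rack: fixed low wooden rack under the blanks, 200 mm (x) by 440 mm (y), 40 mm high: two battens along y at x = -60 and +60 mm. Origin at its centre on the table; the blanks lie across it about 140 mm apart, in any order
- jar: loose amber glass jar with a steel lid, 64 mm diameter, 85 mm high, standing on the table beyond the rack; origin at the centre of its underside
- pencil: loose flat yellow carpenter's pencil, about 165 mm long (x), 13 mm wide, 8 mm thick, lying on the table beside the rack; origin under the middle of its yellow shaft

How it is judged:
On the way, in this order (a step that is already met when the one before it is completed fails the run):
1. the fingertips keep the blue button pressed in by more than 1 mm, without a break for 0.7 s (contact force between the fingers and blue_blank above 0.2 N and value of joint blue_button above 0.001 m), for 0.7 s.
2. the hand has drawn back: grasp point more than 100 mm above the blue button (z of the grasp point in the frame of blue_button_top above 0.1 m), for 0.1 s.
At the end, for the whole second after the job is handed in: The blue button has sprung back out (within 1.5 mm). The hand is clear of everything, its grasp point more than 100 mm above the blue button; all three blanks, the jar and the pencil are within 10 mm of where they started; the blue blank lies flat (within 0.05 rad) and still (value of joint blue_button below 0.0015 m and z of the grasp point in the frame of blue_button_top above 0.1 m and distance of each of blue_blank, red_blank, white_blank, jar, pencil from where it was at the start of the episode below 0.01 m and angle between blue_blank's own z axis and vertical below 0.05 rad and linear speed of blue_blank below 0.02 m/s); the robot touches nothing.
It fails at once if the blue button is pushed down to its stop (more than 7.2 mm of its 8 mm) (value of joint blue_button above 0.0072 m).
It fails at once if the blue blank is shifted or lifted by more than 10 mm (distance of blue_blank from where it was at the start of the episode above 0.01 m).
It fails at once if the robot touches the red or white blank, the jar or the pencil (contact force between any of the fingers, the arm and red_blank above 0.3 N or contact force between any of the fingers, the arm and white_blank above 0.3 N or contact force between any of the fingers, the arm and jar above 0.3 N or contact force between any of the fingers, the arm and pencil above 0.3 N).
It fails at once if the red or white blank, the jar or the pencil is shifted by more than 10 mm (distance of any of red_blank, white_blank, jar, pencil from where it was at the start of the episode above 0.01 m).
It also fails if it takes over 32 s, if anything falls off the work surface, if the arm or the gripper's body presses on something with over 40 N, if the wrist force passes 120 N, or if a joint passes its speed limit or range.

### The arm

A 7-joint arm with a two-finger parallel gripper is mounted at the origin on the work surface. World frame = base frame: x ahead of the robot, y to its left, z up, the work surface at z = 0. Lengths are in m, angles in rad, forces in N, time in s.
With the tool pointing down it reaches from about 0.425 to 0.95 m from the base axis. Payload 16.7 kg.
Tool frame: the origin (TCP) lies midway between the tips of the shut fingers; the grasp point (between the pads) lies 19 mm behind it (arm.grasp_offset is the distance from the TCP to the grasp point, in m); z points along the fingers, y is the line along which they close (so a half turn about z gives the same grasp; the last joint's range is limited). The gripper opens to 94 mm and grips with 3 to 60 N. Pads are 16 mm wide; open, the fingers measure 119 mm over their backs; the gripper's body (75 mm by 177 mm) begins 78 mm behind the grasp point.
Start: joints at [-0.149, 0.426, 0.074, 1.606, -0.034, 1.111, -0.067], TCP at [0.675, -0, 0.205] pointing down, gripper open.
Joint ranges: [-2.85, 2.85], [-0.5, 2.14], [-1.23, 1.37], [0.21, 2.46], [-1.02, 4.16], [0.16, 2.05], [-2.73, 2.73]. Speed limits (rad/s): [1.89, 1.89, 2.39, 2.39, 3.01, 3.01, 3.01].

### API

Orientations are given as [roll, pitch, yaw] about the fixed x, y, z axes, in that order (R = Rz(yaw) Ry(pitch) Rx(roll)).
In Python, from bench import readout, imaging, arm gives the robot as it stands.
- The arm moves only by the shell command python3 -m jog 'ROWS'. ROWS is JSON, a list of rows, each a list of 3 entries, a list of its own where there are three numbers: the shift along the tool's x, y, z in m, then the turn, a rotation vector about the tool's x, y, z in degrees, then the finger opening in m, from 0 to 0.094. A call has 1 to 5 rows; each row is the pose to reach, as a shift and turn from the pose commanded when the call began, along the tool's axes at that moment; what a row does not reach only later rows make up. A row lasts 1/10 s, in which the tool goes at most 50 mm and 8.59 degrees, less where a joint would pass 70% of its speed; a pose out of reach is approached as far as the arm can. A call with a gripper value outside its range is refused whole. The fingers move at their own pace and stop on an object; the grip force is fixed at half the most. Time passes only in rows, so rows that repeat a pose let the fingers close. It gives the time, the measured TCP pose, the force, the opening and the grip force at its end, in the units of the state.
- readout.sense(): the state, without advancing time (a new reading comes with each control period).
- imaging.get_image(name): name is "scene" or "side" or "wrist"; returns a dict with "img" (400x640x3 uint8, red, green, blue), "z_map" (400x640 float32, m along the optical axis (not along the pixel's ray), 0 where there is no reading), "mtx" (3x3 intrinsics, pixels), "k1" (the pictures are not rectified: a ray, as slopes to the right and down, at radius r is drawn at 1 + k1 r^2 times it, then the intrinsics apply), "xyz" and "orientation" of the camera in the world. Camera axes: x right, y down, z forward; pixel columns grow to the right and rows downward; lengths in m; the calibration is good to about 2 mm. A picture is of the moment at which its call begins.
- arm.close_job(): hands the job in; it is judged then, once.
The state is a dict: "t": time; "joint_positions": joint angles; "qvel": joint speeds; "tau": joint torques, N m; "tool_pos": TCP position; "eef_rot": TCP orientation; "contact_force": force on the tool from outside, world axes, zero at the start; "ft_torque": the same for the moment, N m; "finger_gap": finger opening in m; "finger_force": force on a finger pad.
Only numpy, scipy, OpenCV 4.12 (cv2) and the standard library are available. Lean on these libraries where they do the work, as an engineer would, in place of code of your own. Each camera call takes 0.05 s, during which the arm holds its last target. There are 200 camera calls.

## Working session

There is one attempt and no reset: what is moved stays moved. The work goes in short steps, Python scripts to look and compute and a shell command to move; the robot and the scene stay as the last step left them, time stands still between calls to the robot, and variables do not carry over. Pictures are saved under pics/ and viewed, at most 10 in all, crops included, and the job is handed in when it is done.

```bash
mkdir -p pics
cat > h.py <<'E'
import numpy as np, cv2
from scipy.spatial.transform import Rotation as R
from bench import readout, imaging, arm
def ray(d,u,v):
    K=d["mtx"]; p=np.array([(u-K[0][2])/K[0][0],(v-K[1][2])/K[1][1]]); s=p.copy()
    for _ in range(20): s=p/(1+d["k1"]*(s@s))
    return R.from_euler('xyz',d["orientation"]).apply([s[0],s[1],1])
def onplane(d,u,v,z):
    r=ray(d,u,v); o=np.array(d["xyz"]); return o+r*(z-o[2])/r[2]
E
python3 - <<'E'
from h import *
s=readout.sense();print({k:s[k] for k in ("t","tool_pos","eef_rot","contact_force","finger_gap")})
ims=[]
for n in ("scene","side","wrist"):
    d=imaging.get_image(n);cv2.imwrite(f"pics/{n}.png",d["img"][:,:,::-1]);print(n,d["xyz"],d["orientation"],d["k1"])
    hsv=cv2.cvtColor(d["img"],cv2.COLOR_RGB2HSV);m=cv2.inRange(hsv,(95,110,40),(130,255,255))
    c,l,st,ce=cv2.connectedComponentsWithStats(m)
    for i in range(1,c):
        if st[i,4]>60: print(st[i],ce[i],onplane(d,*ce[i],0.092))
E
```

```text
{'t': 0.0, 'tool_pos': array([ 6.74567549e-01, -5.19949603e-05,  2.04780741e-01]), 'eef_rot': array([-3.14034202e+00,  1.06409782e-04,  1.57075267e+00]), 'contact_force': array([-0.50459499, -0.61411147, -0.3889773 ]), 'finger_gap': 0.09388134466673838}
scene [ 1.01198714 -0.5747609   0.69110708] [-2.33045834 -0.01699063  0.64712879] -0.06773185066986459
[262   0  40  35 512] [285.24414062  17.81445312] [-0.05609542  0.60882363  0.092     ]
[273 151  16  13 166] [280.64457831 156.90361446] [ 0.50154461 -0.0468861   0.092     ]
side [ 0.29955679 -0.5882536   0.84482008] [-2.4667299   0.01161958 -0.57232732] -0.12260475797270139
[256 204  19  17 264] [265.37878788 212.01136364] [ 0.49774733 -0.046057    0.092     ]
wrist [0.6750821  0.07859413 0.38304961] [2.86528984e+00 1.26675498e-03 5.60868321e-05] 0.004094341942653566
[ 113  218   46   42 1488] [135.64180108 238.59206989] [ 0.50215393 -0.04095257  0.092     ]
```

View pics/scene.png

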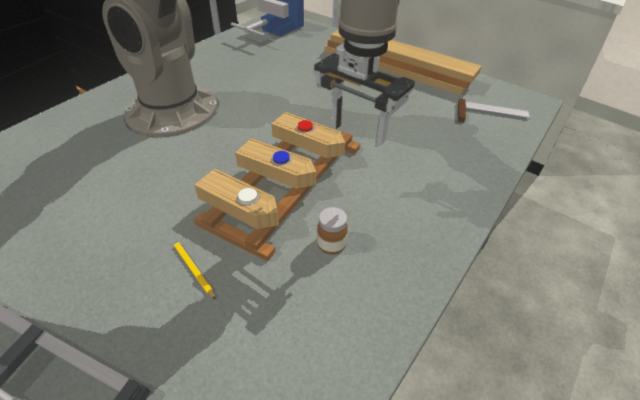

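View pics/wrist.png

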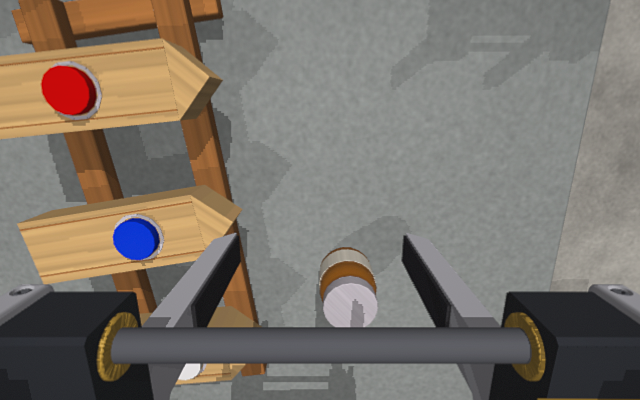

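The pictures show the blue blank in the middle, with its button at scene (281,157) and wrist (136,239), which puts it near (0.501, -0.044). Red is at wrist (70,90), white at (190,370) and the jar at (350,295), below the gripper. I'll close the fingers and move above the button at the present height. Tool x is world y, tool y is world x and tool z points down.

```bash
python3 -m jog '[[[-0.009,-0.034,0],[0,0,0],0],[[-0.018,-0.068,0],[0,0,0],0],[[-0.027,-0.102,0],[0,0,0],0],[[-0.036,-0.136,0],[0,0,0],0],[[-0.044,-0.173,0],[0,0,0],0]]'
python3 -m jog '[[[0,0,0],[0,0,0],0],[[0,0,0],[0,0,0],0],[[0,0,0],[0,0,0],0],[[0,0,0],[0,0,0],0]]'
cat > look.py <<'E'
from h import *
import sys
s=readout.sense();print({k:s[k] for k in ("t","tool_pos","eef_rot","contact_force","finger_gap")})
for n in ("scene","side","wrist"):
    d=imaging.get_image(n);cv2.imwrite(f"pics/{n}{sys.argv[1]}.png",d["img"][:,:,::-1])
    hsv=cv2.cvtColor(d["img"],cv2.COLOR_RGB2HSV);m=cv2.inRange(hsv,(95,110,40),(130,255,255))
    c,l,st,ce=cv2.connectedComponentsWithStats(m)
    for i in range(1,c):
        if st[i,4]>60: print(n,st[i],onplane(d,*ce[i],0.092))
        if n=="wrist" and st[i,4]>60:
            q=np.argwhere(l==i)[:,::-1]; p=np.array([onplane(d,*x,0.092)[:2] for x in q]); print("ext",p.min(0),p.max(0))
            z=d["z_map"][l==i]; P=[np.array(d["xyz"])+ray(d,*x)*zz for x,zz in zip(q,z) if zz>0]; print("depth pts",np.median(P,0))
E
python3 look.py 1
```

```text
t: 0.65
tool_pos: [0.5006, -0.0444, 0.2052]
eef_rot: [-3.141, 0.0, 1.571]
contact_force: [-0.3, -0.1, 0.3]
finger_gap: 0.0575
finger_force: 0.0
t: 1.05
tool_pos: [0.5027, -0.0437, 0.2053]
eef_rot: [-3.141, 0.0, 1.571]
contact_force: [0.3, 0.5, 0.2]
finger_gap: 0.0257
finger_force: 0.0
{'t': 1.05, 'tool_pos': array([ 0.50266077, -0.04370582,  0.20530594]), 'eef_rot': array([-3.14142503e+00,  1.23886442e-05,  1.57121784e+00]), 'contact_force': array([0.33477171, 0.52403151, 0.18266221]), 'finger_gap': 0.025721997428684435}
scene [294  16   8  12  65] [0.01115592 0.6051496  0.092     ]
scene [273 151  16  13 166] [ 0.50154461 -0.0468861   0.092     ]
side [256 204  19  17 264] [ 0.49768567 -0.04610721  0.092     ]
wrist [ 296  173   42   44 1473] [ 0.49874892 -0.04212112  0.092     ]
ext [ 0.48019498 -0.06257415] [ 0.51726075 -0.02257576]
depth pts [ 0.49913672 -0.04248346  0.09081428]
```

View pics/wrist1.png

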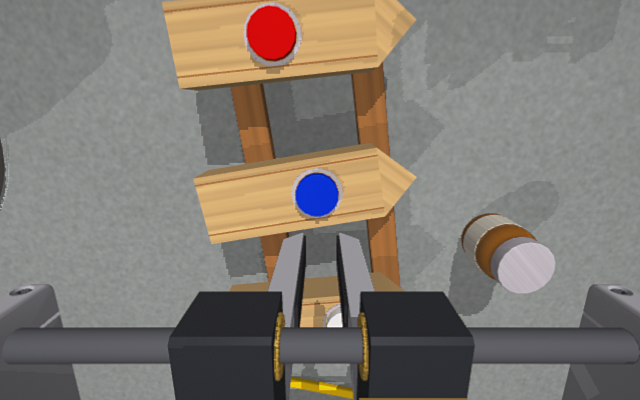

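The blue button is at wrist (317,195), about (0.4995, -0.044), 3 mm short of the TCP in x. Red and white are clear to each side and the jar is well off at (520,265). I'll finish closing, trim by 3 mm and descend to about 15 mm above the button.

```bash
python3 -m jog '[[[0,-0.003,0],[0,0,0],0],[[0,-0.003,0.02],[0,0,0],0],[[0,-0.003,0.045],[0,0,0],0],[[0,-0.003,0.07],[0,0,0],0],[[0,-0.003,0.09],[0,0,0],0]]'
python3 -m jog '[[[0,0,0],[0,0,0],0],[[0,0,0],[0,0,0],0],[[0,0,0],[0,0,0],0],[[0,0,0],[0,0,0],0]]'
python3 look.py 2; python3 -c "
import cv2
a=cv2.imread('pics/scene2.png')[90:220,200:370];b=cv2.imread('pics/side2.png')[140:270,180:350]
cv2.imwrite('pics/c2.png',cv2.resize(cv2.hconcat([a,b]),None,fx=2.3,fy=2.3,interpolation=2))"
```

```text
t: 1.7
tool_pos: [0.4985, -0.044, 0.1142]
eef_rot: [-3.141, 0.0, 1.571]
contact_force: [-0.1, 0.9, -0.8]
finger_gap: 0.0003
finger_force: 0.0
t: 2.1
tool_pos: [0.4996, -0.044, 0.1166]
eef_rot: [3.14, -0.0, 1.571]
contact_force: [-0.0, 0.1, 0.6]
finger_gap: 0.0006
finger_force: 0.0
{'t': 2.1, 'tool_pos': array([ 0.4996323 , -0.04397256,  0.11655173]), 'eef_rot': array([ 3.13990350e+00, -1.56123568e-04,  1.57071638e+00]), 'contact_force': array([-0.02600825,  0.11670005,  0.56525299]), 'finger_gap': 0.0005598364480203442}
scene [297   4   6  22  76] [-0.03434155  0.67188767  0.092     ]
scene [273 151  16  13 166] [ 0.50154461 -0.0468861   0.092     ]
side [256 205  19  16 241] [ 0.49705981 -0.04764219  0.092     ]
wrist [ 290  198   60   60 2021] [ 0.4985424  -0.03652938  0.092     ]
ext [ 0.47974725 -0.06150217] [ 0.51786765 -0.0211591 ]
depth pts [ 0.49916217 -0.03674401  0.09080507]
```

View pics/c2.png

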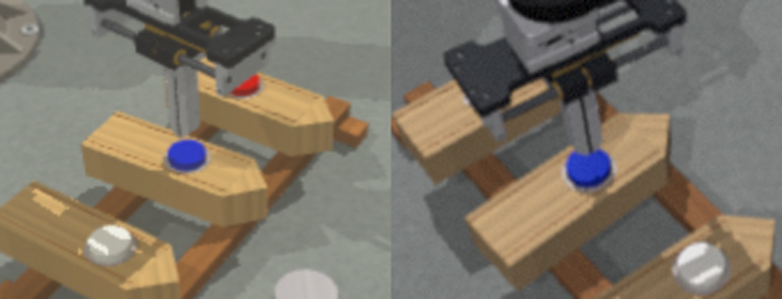

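The closed fingertips stand over the blue button at crop (185,155) and (588,165), centred to a few mm and well away from the other blanks. I'll creep down and watch the force.

```bash
python3 -m jog '[[[0,0,0.006],[0,0,0],0],[[0,0,0.012],[0,0,0],0],[[0,0,0.018],[0,0,0],0],[[0,0,0.018],[0,0,0],0],[[0,0,0.018],[0,0,0],0]]'
python3 -m jog '[[[0,0,0.001],[0,0,0],0],[[0,0,0.002],[0,0,0],0],[[0,0,0.003],[0,0,0],0],[[0,0,0.003],[0,0,0],0],[[0,0,0.003],[0,0,0],0]]'
```

```text
t: 2.75
tool_pos: [0.4988, -0.044, 0.0972]
eef_rot: [-3.141, 0.0, 1.571]
contact_force: [0.4, 0.3, -0.3]
finger_gap: 0.0004
finger_force: 0.0
t: 3.25
tool_pos: [0.4989, -0.044, 0.0945]
eef_rot: [-3.142, -0.0, 1.571]
contact_force: [0.2, -1.1, -0.0]
finger_gap: 0.0009
finger_force: 0.0
```

```bash
python3 -m jog '[[[0,0,0.001],[0,0,0],0],[[0,0,0.002],[0,0,0],0],[[0,0,0.003],[0,0,0],0],[[0,0,0.003],[0,0,0],0],[[0,0,0.003],[0,0,0],0]]'; python3 -m jog '[[[0,0,0.0005],[0,0,0],0],[[0,0,0.001],[0,0,0],0],[[0,0,0.001],[0,0,0],0],[[0,0,0.001],[0,0,0],0]]'
```

```text
t: 3.75
tool_pos: [0.499, -0.044, 0.0915]
eef_rot: [-3.142, -0.0, 1.571]
contact_force: [-0.4, -0.0, 0.3]
finger_gap: 0.0002
finger_force: 0.4
t: 4.15
tool_pos: [0.499, -0.044, 0.0905]
eef_rot: [3.142, -0.0, 1.571]
contact_force: [-0.8, -0.2, 2.0]
finger_gap: 0.0001
finger_force: 0.9
```

```bash
python3 -m jog '[[[0,0,0.0005],[0,0,0],0],[[0,0,0.001],[0,0,0],0],[[0,0,0.0015],[0,0,0],0],[[0,0,0.002],[0,0,0],0],[[0,0,0.002],[0,0,0],0]]'; python3 -m jog '[[[0,0,0],[0,0,0],0],[[0,0,0],[0,0,0],0]]'
```

```text
t: 4.65
tool_pos: [0.499, -0.044, 0.0885]
eef_rot: [3.142, -0.0, 1.571]
contact_force: [-1.1, 0.5, 4.9]
finger_gap: 0.0007
finger_force: 2.2
t: 4.85
tool_pos: [0.499, -0.044, 0.0885]
eef_rot: [3.142, -0.0, 1.571]
contact_force: [-1.0, -0.5, 4.7]
finger_gap: 0.0007
finger_force: 2.1
```

The force is 4.8 N, about 4 mm in (half travel). I'll hold there for over a second, then rise.

```bash
Z='x'; python3 -m jog '[[[0,0,0],[0,0,0],0],[[0,0,0],[0,0,0],0],[[0,0,0],[0,0,0],0],[[0,0,0],[0,0,0],0],[[0,0,0],[0,0,0],0]]'
python3 -m jog '[[[0,0,0],[0,0,0],0],[[0,0,0],[0,0,0],0],[[0,0,0],[0,0,0],0],[[0,0,0],[0,0,0],0],[[0,0,0],[0,0,0],0]]'
python3 -m jog '[[[0,0,0],[0,0,0],0],[[0,0,0],[0,0,0],0],[[0,0,0],[0,0,0],0]]'
python3 -m jog '[[[0,0,-0.002],[0,0,0],0],[[0,0,-0.005],[0,0,0],0],[[0,0,-0.01],[0,0,0],0],[[0,0,-0.025],[0,0,0],0],[[0,0,-0.05],[0,0,0],0]]'
python3 -m jog '[[[0,0,-0.03],[0,0,0],0],[[0,0,-0.06],[0,0,0],0],[[0,0,-0.09],[0,0,0],0],[[0,0,-0.11],[0,0,0],0],[[0,0,-0.11],[0,0,0],0]]'
python3 -m jog '[[[0,0,0],[0,0,0],0],[[0,0,0],[0,0,0],0],[[0,0,0],[0,0,0],0],[[0,0,0],[0,0,0],0]]'
python3 look.py 3
```

```text
t: 5.35
tool_pos: [0.499, -0.044, 0.0885]
eef_rot: [3.142, -0.0, 1.571]
contact_force: [-0.8, 0.7, 4.6]
finger_gap: 0.0004
finger_force: 2.2
t: 5.85
tool_pos: [0.499, -0.044, 0.0885]
eef_rot: [-3.142, -0.0, 1.571]
contact_force: [-0.1, 0.5, 4.1]
finger_gap: 0.0002
finger_force: 2.2
t: 6.15
tool_pos: [0.499, -0.044, 0.0885]
eef_rot: [-3.142, -0.0, 1.571]
contact_force: [-0.4, 0.0, 4.3]
finger_gap: 0.0001
finger_force: 2.2
t: 6.65
tool_pos: [0.4979, -0.044, 0.1382]
eef_rot: [-3.139, 0.0, 1.571]
contact_force: [-0.9, 0.1, 0.3]
finger_gap: 0.0004
finger_force: 0.0
t: 7.15
tool_pos: [0.5001, -0.044, 0.2514]
eef_rot: [3.137, -0.0, 1.571]
contact_force: [-0.3, 1.0, 0.4]
finger_gap: 0.0005
finger_force: 0.0
t: 7.55
tool_pos: [0.4986, -0.044, 0.2478]
eef_rot: [-3.14, 0.0, 1.571]
contact_force: [0.4, -0.2, 0.2]
finger_gap: 0.0003
finger_force: 0.0
{'t': 7.55, 'tool_pos': array([ 0.49862435, -0.04402612,  0.24781487]), 'eef_rot': array([-3.14031317e+00,  1.11177402e-04,  1.57075514e+00]), 'contact_force': array([ 0.4089423 , -0.17281209,  0.2085266 ]), 'finger_gap': 0.00034914131554810064}
scene [288   0  15  30 322] [-0.04807629  0.65946281  0.092     ]
scene [273 151  16  13 166] [ 0.50154461 -0.0468861   0.092     ]
side [256 204  19  17 264] [ 0.49768567 -0.04610721  0.092     ]
wrist [ 302  165   38   38 1144] [ 0.4987055  -0.04228206  0.092     ]
ext [ 0.47967309 -0.06183404] [ 0.5176127  -0.02307551]
depth pts [ 0.4991433  -0.04273372  0.09064271]
```

View pics/scene3.png

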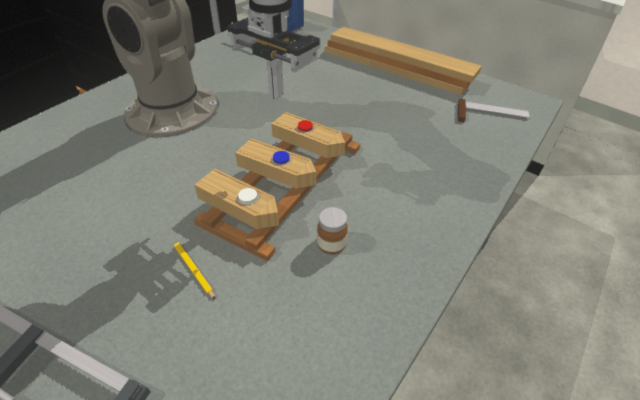

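The blue button is back out at (281,157), the same pixels as at the start, and the other things look unmoved. The TCP is about 156 mm above it, so I'm handing in.

```bash
python3 -c "from bench import arm; print(arm.close_job())"
```

```text
the job is handed in; nothing more can be done
None
```

I pressed the blue button in about 3–4 mm (about 4.5 N, by force and tool height) and held it for 1.5 s. It then sprang back out, the hand drew back to about 156 mm above it with nothing visibly moved, and I handed the job in at about 7.7 s; no verdict came back.

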